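# Turn up a battery on an angle block and latch it in the test stand

### The job

The battery lies flat on the bench: lay it on the slope of the angle block, broad face down, terminals uphill and plain end on the ledge, and let go of it there. Then take it anew, stand it upright, terminals up, in the sprung cup of the blue test stand and press it down until the latch holds the cup down, then let go. Never push the cup down without the battery in it, and leave the other things on the bench where they are.

Things in the scene. Friction and masses are not known exactly. Their poses are not given: they have to be found in the camera images.
- battery: block battery (nine volt kind), grey and black, lying on a broad face at the start. Box 17.5 mm (its x, thickness) by 26.5 mm (its y, width) by 46 mm (its z); two small terminals stand 3 mm out of the end at +z. Origin: centre of the plain end (the bottom); +z points to the terminal end. About 45 g
- angle_block: aluminium 45 degree parking block on a dark base plate 90 x 60 x 12 mm, fixed to the bench; origin: centre of its underside. Its sloping rest is a bar 22 mm wide (along y), so fingers can pass on both sides of what lies on it. The slope climbs 45 degrees towards +x; its upper end is 75 mm above the bench. A ledge square to it, 14 mm high, closes its low end
- block_seat (a point): point at the low end of the slope (36 mm long above the ledge), on the ledge and 9 mm off the slope: here comes the centre of the battery's plain end when a broad face lies on the slope. 56 mm above the bench. Axes as the block's
- test_stand: blue battery test stand, fixed to the bench: base 110 x 110 x 36 mm, origin at the centre of its underside, the sprung black cup over its middle. On its -x and +x sides stands an aluminium guard plate, 44 mm wide along y, inner faces 28 mm and outer 32 mm from the centre, top 105 mm above the bench. On its -y side is the latch with a red pull knob, 61 mm high, reaching 72 mm out
- cup_floor (a point): centre of the cup's inner floor, moves with the cup; axes as the test stand's. 62 mm above the bench with the cup up. The cup is open at the top, 23 mm (x) by 32 mm (y) inside, its rim 6 mm above its floor: the battery's thickness goes along x, its width along y, either way round
- cup (a joint): how far the sprung cup is pressed down, in m: 0 up, 0.014 at its stop. The spring takes about 4 N at the start and 7.5 N at the stop, the latch a few N more on the way; pressed past about 0.011 the latch snaps over it by itself and holds it at about 0.0105 when let go
- latch (a joint): how far the spring latch bolt is pushed back, in m: 0 forward (its rest, and when it has caught), up to 0.005 while the cup passes
- oil_bottle: tall yellow oil bottle with a red spout, standing, 46 mm diameter, 160 mm tall. Origin: centre of its underside. Not to be disturbed
- glue_bottle: white glue bottle with a red nozzle, standing, 36 mm diameter, 113 mm tall. Origin: centre of its underside. Not to be disturbed
- solder_spool: grey reel of solder lying flat, 55 mm diameter, 34 mm tall. Origin: centre of its underside. Not to be disturbed
- flux_tin: round tin with a yellow lid, 53 mm diameter, 23 mm tall. Origin: centre of its underside. Not to be disturbed
- tape_black: roll of black tape lying flat, 62 mm diameter, 18 mm tall. Origin: centre of its underside. Not to be disturbed
- tape_red: roll of red tape lying flat, 70 mm diameter, 18 mm tall. Origin: centre of its underside. Not to be disturbed
- tape_measure: yellow tape measure standing on its edge, 32 mm (its x) by 76 mm (its y), 58 mm tall. Origin: centre of its underside. Not to be disturbed
- screwdriver: screwdriver with a yellow handle lying along its own y axis, 17 x 140 x 18 mm. Origin: centre of its underside. Not to be disturbed
Mind the look-alikes: they are no part of the job. There is more than one size of the test_stand; the one meant has the size given above.

How it is judged (in metres and radians):
On the way:
1. the battery rests on the slope of the angle block, plain end at the ledge, terminals uphill, let go (distance between battery and block_seat below 0.012 m and angle between battery's own z axis and vertical between 0.63 and 0.94 rad and angle between the y axis of battery and the y axis of angle_block, either way round below 0.25 rad and contact force between battery and angle_block above 0.05 N and contact force between battery and the fingers below 0.02 N), for 0.2 s.
At the end, for the whole second after the job is handed in: The cup is held down by its latch (cup joint above 9 mm, latch bolt forward within 2.5 mm), and the battery stands in it at rest, terminals up, within 0.12 rad of upright, its plain end on the cup's floor (within 4 mm, and within 7 mm of its centre) (value of joint cup above 0.009 m and value of joint latch below 0.0025 m and angle between battery's own z axis and vertical below 0.12 rad and horizontal distance between battery and cup_floor below 0.007 m and z of battery in the frame of cup_floor below 0.004 m and linear speed of battery below 0.02 m/s); the robot touches nothing.
It fails at once if the cup is pushed down (more than 6 mm) without the battery in it (value of joint cup above 0.006 m and distance between battery and cup_floor above 0.02 m).
It fails at once if one of the other things is moved by more than 25 mm or tipped over (distance of any of oil_bottle, glue_bottle, solder_spool, flux_tin, tape_black, tape_red, tape_measure, screwdriver from where it was at the start of the episode above 0.025 m or angle between any of oil_bottle, glue_bottle, solder_spool, flux_tin, tape_black, tape_red, tape_measure, screwdriver's own z axis and vertical above 0.5 rad).
It also fails if it takes over 62 s, if anything falls off the work surface, if the arm or the gripper's body presses on something with over 40 N, if the wrist force passes 120 N, or if a joint passes its speed limit or range.

### The arm

A 6-joint arm with a two-finger parallel gripper is mounted at the origin on a cart in front of the work surface, level with it; the furniture and walls round the work are solid. World frame = base frame: x ahead of the robot, y to its left, z up, the work surface at z = 0. Lengths are in m, angles in degrees, forces in N, time in s.
With the tool pointing down it reaches from about 0.35 to 0.875 m from the base axis. Payload 4.2 kg.
Tool frame: the origin (TCP) lies at the very end of the fingers, on their centre line; the grasp point (between the pads) lies 19 mm behind it (r.grip_point_offset is the distance from the TCP to the grasp point, in m); z points along the fingers, y is the line along which they close (so a half turn about z gives the same grasp; the last joint's range is limited). The gripper opens to 87 mm and grips with 3 to 60 N. Pads are 19 mm wide; open, the fingers measure 117 mm over their backs; the gripper's body (75 mm by 190 mm) begins 51 mm behind the grasp point.
Start: joints at [78.701, 22.042, 0.453, 0, -68.411, -14.817], TCP at [0.275, 0.561, 0.223] pointing down, gripper open.
Joint ranges: [-179.83, 179.83], [-69.29, 118.12], [-61.27, 80.66], [-181.25, 117.63], [-171.15, -9.14], [-177.46, 177.46]. Speed limits (degrees/s): [159.86, 159.86, 180, 180, 180, 180].

### API

Orientations are given as a 3x3 rotation matrix whose columns are the frame's x, y, z axes.
In Python, from station import r gives the robot as it stands.
- The arm moves only by the tool move_arm, never from a script. Its argument "series" is a list of rows, each a list of 3 entries, a list of its own where there are three numbers: the turn, a rotation vector about the tool's x, y, z as a fraction of full scale, then the shift along the tool's x, y, z as a fraction of full scale, then the opening, from 0 (shut) to 1 (fully open). A call has 1 to 12 rows; each row shifts and turns the commanded pose from where the row before left it, along the tool's axes as they then stand; what a row does not reach is not made up. Full scale, the value 1, is 0.5 m for a shift and 0.1 rad for a turn. A row lasts 1/10 s, in which the tool goes at most 50 mm and 8.59 degrees, less where a joint would pass 70% of its speed; a pose out of reach is approached as far as the arm can. A call with a number of a shift or a turn outside -1 to 1 is refused whole. A call with a gripper value outside its range is refused whole. The fingers move at their own pace and stop on an object; the grip force is fixed at half the most. Time passes only in rows, so rows that do not move let the fingers close. It gives the time, the measured TCP pose, the force, the opening and the grip force at its end, in the units of the state.
- r.sense(): the state, without advancing time (a new reading comes with each control period).
- r.capture(name): name is "scene" or "side" or "wrist"; returns a dict with "img" (480x640x3 uint8, red, green, blue), "fx", "fy", "cx", "cy" (pixels), "origin" and "orientation" of the camera in the world. Camera axes: x right, y up, looking along -z (the intrinsics and any distortion apply to the point x, -y, -z); pixel columns grow to the right and rows downward; lengths in m; the calibration is good to about 2 mm. A picture is of the moment at which its call begins. There is no depth.
- r.finish_job(): hands the job in; it is judged then, once.
Trained networks look in the newest picture that a camera, given by its name, has taken for a name from the list of things; names that differ only in an ending like _2 or _b are one class to them, and where a whole thing is asked for, a point or a joint stands for the part that bears it (a point fixed in the world has none). Each returns a list of dicts, best first, with "score" (0 to 1); they miss things now and then, are a little off and sometimes report something else, mostly with a low value. They report only what shows in the picture. A call takes as long as a camera call. They do not tell look-alikes from the thing itself.
- r.cut_out(target, camera): "pixels" (480x640 bool, what is visible of it) and "centre" ([column, row] in pixels, amid what is visible of it).
- r.pinpoint(target, camera): "centre" ([column, row] in pixels: a listed point, or the origin of a listed thing).
The state is a dict: "time_s": time; "joints": joint angles; "joint_velocities": joint speeds; "effort": joint torques, N m; "tcp_pos": TCP position; "ee_rot": TCP orientation; "wrist_force": force on the tool from outside, world axes, zero at the start; "moment": the same for the moment, N m; "gripper_width": opening from 0.0 (shut) to 1.0 (fully open); "gripper_force": force on a finger pad.
Only numpy, scipy, OpenCV 4.12 (cv2) and the standard library are available. Lean on these libraries where they do the work, as an engineer would, in place of code of your own. Each camera call takes 0.05 s, during which the arm holds its last target. There are 200 camera calls.

## Working session

There is one attempt and no reset: what is moved stays moved. The work goes in short steps, Python scripts to look and compute and a tool call to move; the robot and the scene stay as the last step left them, time stands still between calls to the robot, and variables do not carry over. Pictures are saved under pics/ and viewed, at most 10 in all, crops included, and the job is handed in when it is done.

Besides the shell and the picture viewer there is one more tool, called after "Emit:" as a command line: name --argument value ..., lists and objects as JSON in quotes. move_arm: Moves the arm, as the interface text tells. Its arguments: {"type":"object","properties":{"series":{"type":"array"}},"required":["series"]}

```bash
mkdir -p pics; ls; python3 - <<'E'
from station import r
import cv2
for c in ("scene","side","wrist"):
    d=r.capture(c); cv2.imwrite(f"pics/{c}0.png",d["img"][:,:,::-1])
    print(c,d["fx"],d["fy"],d["cx"],d["cy"],d["origin"],d["orientation"],[k for k in d])
    for t in ("battery","angle_block","block_seat","test_stand","cup_floor"):
        print(t,[(round(q["score"],2),[round(v) for v in q["centre"]]) for q in r.pinpoint(t,c)])
print(r.sense())
E
```

```text
pics
scene 490.8815351676721 490.8815351676721 310.80129854426247 240.38642605791472 [ 0.01454774 -0.83423012  1.00114421] [[ 0.78408267  0.46948946 -0.40594829]
 [-0.62038113  0.57337081 -0.53513845]
 [-0.01848296  0.67143545  0.74083252]] ['img', 'fx', 'fy', 'cx', 'cy', 'origin', 'orientation']
battery [(0.47, [287, 228])]
angle_block [(0.81, [227, 186])]
block_seat [(0.78, [220, 169])]
test_stand [(0.97, [326, 284]), (0.89, [415, 378]), (0.55, [272, 204])]
cup_floor [(0.54, [420, 367]), (0.44, [275, 194]), (0.17, [226, 212])]
side 552.4770961830488 552.4770961830488 314.3700279096119 242.77088873538406 [ 0.25189283 -1.34319948  1.12146895] [[ 0.97190854  0.14962683 -0.18167444]
 [-0.23530455  0.63431963 -0.7363901 ]
 [ 0.00505595  0.75845265  0.65170854]] ['img', 'fx', 'fy', 'cx', 'cy', 'origin', 'orientation']
battery [(0.58, [306, 235]), (0.51, [273, 190])]
angle_block [(0.87, [273, 187])]
block_seat [(0.68, [278, 175]), (0.17, [312, 271])]
test_stand [(0.95, [335, 377]), (0.83, [305, 215]), (0.66, [312, 292]), (0.34, [353, 242])]
cup_floor [(0.69, [311, 271]), (0.5, [336, 365])
[... 527 characters left out ...]
4112853e+01, -1.48156446e+01]), 'joint_velocities': array([-0.04622718,  0.01793675,  0.02246994, -0.06288033,  0.07953232,
       -0.13548642]), 'effort': array([-2.19473504e-04, -3.90456712e+01,  1.87620914e+01,  4.22453105e+00,
        1.55670801e-02, -2.22935296e-05]), 'tcp_pos': array([0.27507702, 0.56118215, 0.22254629]), 'ee_rot': array([[ 8.97915013e-01, -4.40168865e-01, -1.38628497e-05],
       [-4.40168865e-01, -8.97915013e-01, -8.58350643e-06],
       [-8.66946862e-06,  1.38092541e-05, -1.00000000e+00]]), 'wrist_force': array([-0.16832097, -0.36358496,  0.43835661]), 'moment': array([ 0.01672771,  0.02593725, -0.01650573]), 'gripper_force': 0.0, 'gripper_width': 1.004594263482425}
```

View pics/scene0.png

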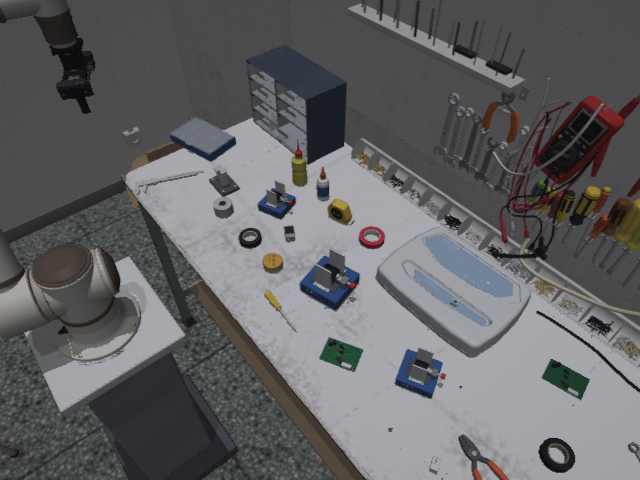

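View pics/side0.png

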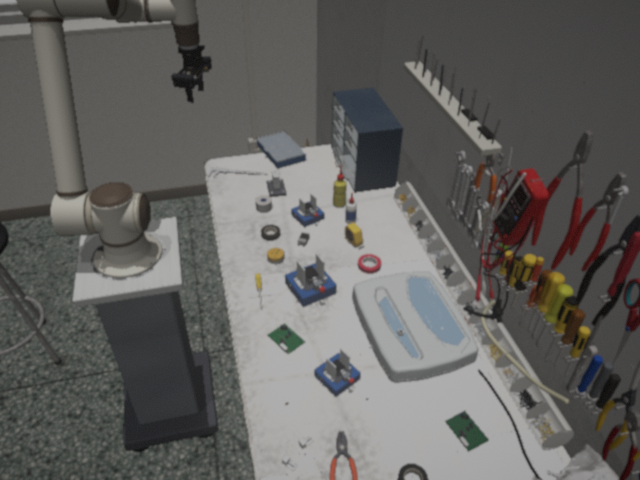

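```bash
cat > h.py <<'E'
import numpy as np, cv2
from station import r
def ray(d,p):
    v=np.array([(p[0]-d["cx"])/d["fx"],-(p[1]-d["cy"])/d["fy"],-1.0])
    return np.array(d["origin"]),np.array(d["orientation"])@v
def onz(d,p,z):
    o,v=ray(d,p); return o+v*(z-o[2])/v[2]
def proj(d,P):
    q=(np.asarray(P)-d["origin"])@np.array(d["orientation"])
    return np.array([d["cx"]-d["fx"]*q[...,0]/q[...,2],d["cy"]+d["fy"]*q[...,1]/q[...,2]]).T
def hull(d,m,z):
    c,_=cv2.findContours(m.astype(np.uint8),0,1); c=max(c,key=cv2.contourArea)[:,0]
    return np.array([onz(d,p,z)[:2] for p in c])
E
python3 - <<'E'
from h import *
np.set_printoptions(precision=4,suppress=True)
D={c:r.capture(c) for c in("scene","side")}
for c,d in D.items():
    for t,z in(("test_stand",0),("cup_floor",.062),("angle_block",0),("block_seat",.056),("battery",.009)):
        print(c,t,[(round(q["score"],2),onz(d,q["centre"],z)[:2]) for q in r.pinpoint(t,c)])
    for t,z in(("test_stand",.036),("battery",.0175),("angle_block",.012)):
        for q in r.cut_out(t,c):
            h=hull(d,q["pixels"],z); print(c,t,round(q["score"],2),q["pixels"].sum(),cv2.minAreaRect((h*1000).astype(np.float32)))
    for t in "oil_bottle glue_bottle solder_spool flux_tin tape_black tape_red tape_measure screwdriver".split():
        print(c,t,[(round(q["score"],2),onz(d,q["centre"],0)[:2]) for q in r.pinpoint(t,c)][:2])
i=D["scene"]["img"]
a=cv2.resize(i[150:310,190:390],(800,640),interpolation=cv2.INTER_CUBIC)[:600]
cv2.imwrite("pics/crop1.png",a[:,:,::-1])
E
```

```text
scene test_stand [(0.91, array([ 0.4937, -0.5682])), (0.83, array([0.5659, 0.0649])), (0.63, array([ 0.4877, -0.2585])), (0.23, array([ 0.6843, -0.0957]))]
scene cup_floor [(0.64, array([0.4737, 0.1665])), (0.57, array([0.5567, 0.0441])), (0.54, array([ 0.5016, -0.2547])), (0.53, array([ 0.4866, -0.5802]))]
scene angle_block [(0.93, array([0.4984, 0.2276])), (0.67, array([ 0.358 , -0.2491]))]
scene block_seat [(0.8, array([0.4971, 0.2492]))]
scene battery [(0.46, array([ 0.538 , -0.0431]))]
scene test_stand 0.83 2045 ((507.03448486328125, -268.30621337890625), (153.3798370361328, 119.69693756103516), 15.304258346557617)
scene test_stand 0.79 810 ((571.2711791992188, 47.30389404296875), (127.76834106445312, 97.9448471069336), 20.135217666625977)
scene test_stand 0.77 1554 ((493.210205078125, -581.3598022460938), (104.6331787109375, 91.00711059570312), 26.1107234954834)
scene test_stand 0.62 114 ((512.8429565429688, -77.86738586425781), (52.17294692993164, 22.62774658203125), 59.99058151245117)
scene battery 0.47 130 ((525.498291015625, -62.53760528564453), (49.8681640625, 27.452896118
[... 1496 characters left out ...]
3828)
side battery 0.59 124 ((530.8394775390625, -67.85673522949219), (63.25133514404297, 31.32903289794922), 62.36722946166992)
side angle_block 0.66 360 ((502.508056640625, 254.65322875976562), (158.81788635253906, 60.76548767089844), 87.29549407958984)
side oil_bottle [(0.82, array([0.6945, 0.1001]))]
side glue_bottle [(0.72, array([0.6874, 0.0055]))]
side solder_spool [(0.71, array([0.443 , 0.1265]))]
side flux_tin [(0.67, array([ 0.4273, -0.138 ]))]
side tape_black [(0.72, array([ 0.4314, -0.0048]))]
side tape_red [(0.63, array([ 0.7057, -0.2181])), (0.43, array([0.6949, 0.0053]))]
side tape_measure [(0.57, array([ 0.6833, -0.1037]))]
side screwdriver [(0.56, array([ 0.3617, -0.2721]))]
```

View pics/crop1.png

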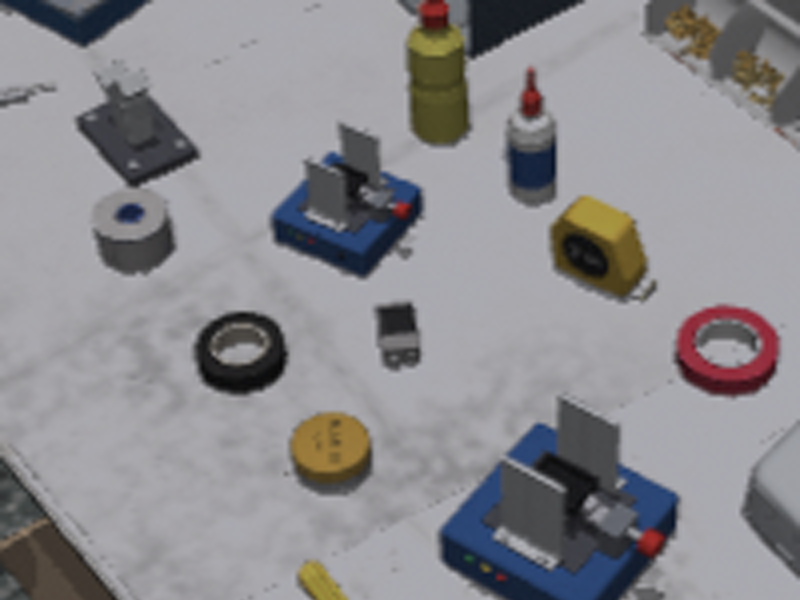

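```bash
python3 - <<'E'
from h import *
from scipy.optimize import minimize
np.set_printoptions(precision=4,suppress=True)
D={c:r.capture(c) for c in("scene","side")}
U=8
def poly(pts,o): 
    m=np.zeros((120*U,120*U),np.uint8); h=cv2.convexHull(((pts-o+.5)*U).astype(np.float32)); cv2.fillConvexPoly(m,np.round(h).astype(np.int32),1); return m
for x0,y0 in((.5,-.26),(.57,.055),(.5,-.57)):
    H=[]
    for c,d in D.items():
        p=proj(d,[x0,y0,.02]); o=np.round(p-60)
        hsv=cv2.cvtColor(d["img"],cv2.COLOR_RGB2HSV); m=((abs(hsv[...,0].astype(int)-110)<12)&(hsv[...,1]>130)).astype(np.uint8)
        n,l,st,ce=cv2.connectedComponentsWithStats(m)
        pts=[]
        for i in range(1,n):
            if st[i,4]>15 and np.hypot(*(ce[i]-p))<35: 
                ys,xs=np.nonzero(l==i); pts.append(np.c_[xs,ys])
        H.append((d,o,poly(np.vstack(pts).astype(float),o)))
    def cost(v,out=0):
        x,y,a,k=v; s=k/2; hh=k*.036/.11
        R=np.array([[np.cos(a),-np.sin(a)],[np.sin(a),np.cos(a)]])
        c=np.array([[i*s,j*s] for i in(-1,1) for j in(-1,1)])@R.T+[x,y]
        P=np.vstack([np.c_[c,np.full(4,z)] for z in(0,hh)]); t=0
        for d,o,m in H:
            q=poly(proj(d,P),o); t+=1-(q&m).sum()/(q|m).sum()
        return t
    best=min((minimize(cost,[x0,y0,a,k],method="Nelder-Mead",options=dict(initial_simplex=np.array([[x0,y0,a,k]]+[list(np.array([x0,y0,a,k])+e) for e in np.diag([.015,.015,.2,.02])]))) for a in(-.5,0,.4) for k in(.1,.13)),key=lambda s:s.fun)
    print(best.x,np.degrees(best.x[2]),best.fun)
E
```

```text
Traceback (most recent call last):
ValueError: need at least one array to concatenate
```

```bash
cat > fit.py <<'E'
from h import *
from scipy.optimize import minimize
np.set_printoptions(precision=4,suppress=True)
U=8
def poly(pts,o): 
    m=np.zeros((120*U,120*U),np.uint8); h=cv2.convexHull(((pts-o+.5)*U).astype(np.float32)); cv2.fillConvexPoly(m,np.round(h).astype(np.int32),1); return m
if __name__=="__main__":
  D={c:r.capture(c) for c in("scene","side")}
  for x0,y0 in((.5,-.26),(.57,.055),(.5,-.57)):
    H=[]
    for c,d in D.items():
        p=proj(d,[x0,y0,.02]); o=np.round(p-60)
        im=d["img"].astype(int); m=(im[...,2]-im[...,0]>30).astype(np.uint8)
        n,l,st,ce=cv2.connectedComponentsWithStats(m)
        pts=[np.argwhere(l==i)[:,::-1] for i in range(1,n) if st[i,4]>15 and np.hypot(*(ce[i]-p))<35]
        print(c,p,[len(q) for q in pts])
        H.append((d,o,poly(np.vstack(pts).astype(float),o)))
    def cost(v):
        x,y,a,k=v; s=k/2; hh=k*.036/.11
        R=np.array([[np.cos(a),-np.sin(a)],[np.sin(a),np.cos(a)]])
        c=np.array([[i*s,j*s] for i in(-1,1) for j in(-1,1)])@R.T+[x,y]
        P=np.vstack([np.c_[c,np.full(4,z)] for z in(0,hh)]); t=0
        for d,o,m in H:
            q=poly(proj(d,P),o); t+=1-(q&m).sum()/(q|m).sum()
        return t
    best=min((minimize(cost,[x0,y0,a,k],method="Nelder-Mead",options=dict(initial_simplex=np.array([[x0,y0,a,k]]+[list(np.array([x0,y0,a,k])+e) for e in np.diag([.015,.015,.2,.02])]))) for a in(-.5,0,.4) for k in(.1,.13)),key=lambda s:s.fun)
    print(best.x,np.degrees(best.x[2]),best.fun)
E
python3 fit.py
```

```text
scene [327.7568 280.8991] [77, 580, 130]
side [307.5327 282.1361] [258, 96]
[ 0.5054 -0.26    0.2765  0.1013] 15.841323175343176 0.3695713071075565
scene [277.116  201.9388] [41, 215]
side [306.5964 212.4452] [92, 25]
[0.5697 0.0634 0.424  0.0678] 24.295212123159594 0.5340618156701862
scene [419.0131 369.1087] [586, 89]
side [336.61  370.424] [45, 239, 73]
[ 0.4981 -0.5723  0.4716  0.0755] 27.023452017574165 0.24015630920043374
```

Emit:
move_arm --series '[[[0,0,0],[0.0845,0.0447,0],1],[[0,0,0],[0.0845,0.0447,0],1],[[0,0,0],[0.0845,0.0447,0],1],[[0,0,0],[0.0845,0.0447,0],1],[[0,0,0],[0.0845,0.0447,0],1],[[0,0,0],[0.0845,0.0447,0],1],[[0,0,0],[0.0845,0.0447,0],1],[[0,0,0],[0.0845,0.0447,0],1],[[0,0,0],[0,0,0],1],[[0,0,0],[0,0,0],1]]'

```text
time_s: 3.8
tcp_pos: [0.5004, 0.2508, 0.2225]
ee_rot: [[0.897, -0.443, -0.0], [-0.443, -0.897, 0.0], [-0.0, -0.0, -1.0]]
wrist_force: [0.6, 0.2, 1.1]
gripper_width: 1.001
gripper_force: 0.0
```

```bash
python3 - <<'E'
from h import *
np.set_printoptions(precision=4,suppress=True)
s=r.sense();print(s["time_s"],s["tcp_pos"],s["joints"])
d=r.capture("wrist");cv2.imwrite("pics/w1.png",d["img"][:,:,::-1])
np.save("w1.npy",d,allow_pickle=True)
for t,z in(("angle_block",0),("block_seat",.056)):
    print(t,[(q["score"],q["centre"],onz(d,q["centre"],z)) for q in r.pinpoint(t,"wrist")])
E
```

```text
3.8 [0.5004 0.2508 0.2225] [ 43.205   15.7027  -8.8747  -0.0078 -65.4234  20.5335]
angle_block [(0.55, [327.6, 201.9], array([0.5009, 0.2393, 0.    ]))]
block_seat [(0.67, [311.9, 220.3], array([0.5022, 0.2559, 0.056 ]))]
```

View pics/w1.png

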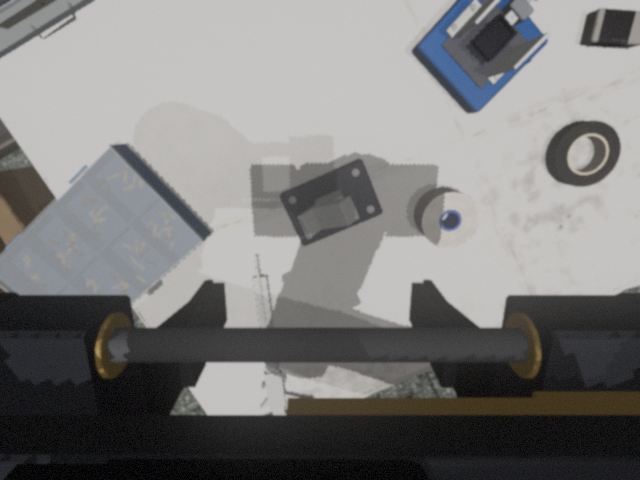

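```bash
python3 - <<'E'
from h import *
d=np.load("w1.npy",allow_pickle=True).item()
a=cv2.resize(d["img"][150:255,265:400],(771,600),interpolation=cv2.INTER_CUBIC).astype(float)
cv2.imwrite("pics/w1c.png",np.clip(255*(a/255)**.5,0,255)[:,:,::-1])
for p in((281,192),(361,159),(382,210),(304,244)): print(onz(d,p,.012))
E
```

```text
[0.53257536 0.27592693 0.012     ]
[0.52676021 0.19111149 0.012     ]
[0.47135803 0.19289552 0.012     ]
[0.47408522 0.27978601 0.012     ][ WARN:0@0.634] global loadsave.cpp:1063 imwrite_ Unsupported depth image for selected encoder is fallbacked to CV_8U.
```

View pics/w1c.png

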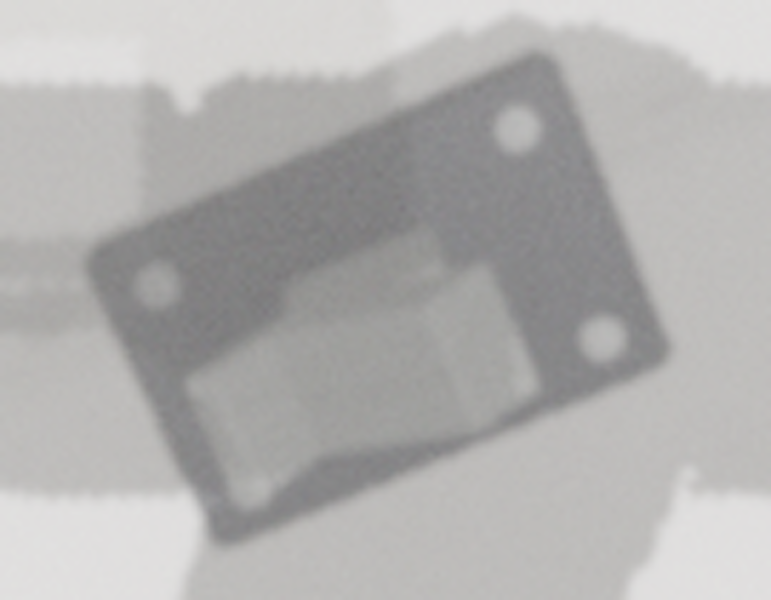

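```bash
python3 - <<'E'
from h import *
np.set_printoptions(precision=0,suppress=True)
d=np.load("w1.npy",allow_pickle=True).item(); print(d["origin"])
c=np.array([.5012,.2349]); a=np.radians(-92.8)
for s,name in((1,"A up -y"),(-1,"B up +y")):
    u=s*np.array([np.cos(a),np.sin(a)]); w=np.array([-u[1],u[0]])
    for off in(-.014,):
        L=off+.0064
        for n,t,z in(("ledgetip",L-.0099,.0595),("low",L,.0496),("top",L+.0255,.075)):
            print(name,n,*[((proj(d,np.r_[c+u*t+w*k,z])-[265,150])*5.71) for k in(-.011,.011)])
E
```

```text
[1. 0. 0.]
A up -y ledgetip [316. 460.] [260. 334.]
A up -y low [372. 421.] [318. 296.]
A up -y top [537. 395.] [481. 260.]
B up +y ledgetip [470. 244.] [524. 373.]
B up +y low [407. 259.] [460. 384.]
B up +y top [255. 356.] [314. 488.]
```

Emit:
move_arm --series '[[[0,0,0],[0.0472,0.0775,0],1],[[0,0,0],[0.0472,0.0775,0],1],[[0,0,0],[0.0472,0.0775,0],1],[[0,0,0],[0.0472,0.0775,0],1],[[0,0,0],[0.0472,0.0775,0],1],[[0,0,0],[0.0472,0.0775,0],1],[[0,0,0],[0.0472,0.0775,0],1],[[0,0,1],[0,0,0],1],[[0,0,1],[0,0,0],1],[[0,0,1],[0,0,0],1],[[0,0,1],[0,0,0],1],[[0,0,1],[0,0,0],1]]'

```text
time_s: 5.15
tcp_pos: [0.5289, -0.0629, 0.2226]
ee_rot: [[0.576, -0.818, 0.0], [-0.818, -0.576, 0.0], [0.0, -0.0, -1.0]]
wrist_force: [-0.2, 1.2, 0.1]
gripper_width: 1.0
gripper_force: 0.0
```

Emit:
move_arm --series '[[[0,0,1],[0,0,0.01],1],[[0,0,1],[0,0,0.01],1],[[0,0,1],[0,0,0.01],1],[[0,0,1],[0,0,0.01],1],[[0,0,1],[0,0,0.01],1],[[0,0,1],[0,0,0.01],1],[[0,0,1],[0,0,0.01],1],[[0,0,1],[0,0,0.01],1],[[0,0,1],[0,0,0.01],1],[[0,0,1],[0,0,0.01],1],[[0,0,1],[0,0,0.01],1],[[0,0,1],[0,0,0],1]]'

```text
time_s: 6.35
tcp_pos: [0.5285, -0.0628, 0.1669]
ee_rot: [[-0.553, -0.833, -0.001], [-0.833, 0.553, 0.0], [0.001, 0.001, -1.0]]
wrist_force: [0.5, 0.2, -0.1]
gripper_width: 0.998
gripper_force: 0.0
```

```bash
python3 - <<'E'
from h import *
np.set_printoptions(precision=4,suppress=True)
s=r.sense();print(s["time_s"],s["tcp_pos"],s["ee_rot"],s["joints"])
d=r.capture("wrist");cv2.imwrite("pics/w2.png",d["img"][:,:,::-1])
for q in r.pinpoint("battery","wrist"): print(q["score"],q["centre"],onz(d,q["centre"],.009))
for q in r.cut_out("battery","wrist"):
    h=hull(d,q["pixels"],.0175);print(q["score"],q["centre"],cv2.minAreaRect((h*1000).astype(np.float32)))
E
```

```text
6.35 [ 0.5285 -0.0628  0.1669] [[-0.5534 -0.8329 -0.0013]
 [-0.8329  0.5534  0.    ]
 [ 0.0007  0.0011 -1.    ]] [ 10.6865  15.9104 -17.2096  -0.019  -56.9537 -44.2764]
0.8 [318.7, 225.7] ((529.68212890625, -60.2026481628418), (50.23272705078125, 27.454275131225586), 61.649906158447266)
0.33 [39.7, 185.9] ((691.1212768554688, -211.64649963378906), (69.80747985839844, 79.69747924804688), 60.0999755859375)
```

View pics/w2.png

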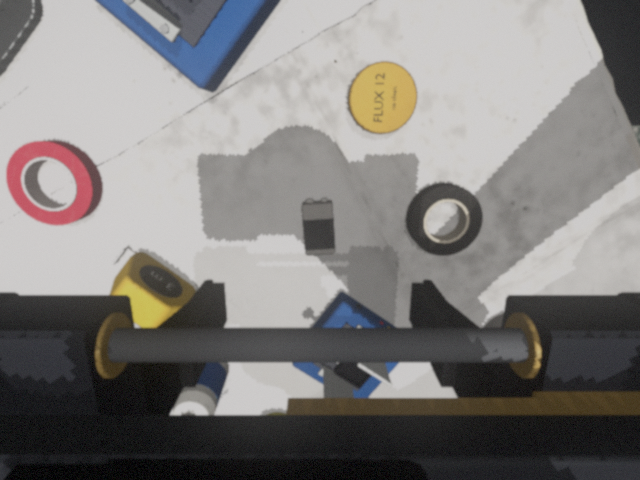

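Emit:
move_arm --series '[[[0,0,-0.7],[-0.0096,0,0],1],[[0,0,0],[0,0,0.06],1],[[0,0,0],[0,0,0.08],1],[[0,0,0],[0,0,0.08],1],[[0,0,0],[0,0,0.06],1],[[0,0,0],[0,0,0.03],0.7],[[0,0,0],[0,0,0.018],0.5],[[0,0,0],[0,0,0],0.2],[[0,0,0],[0,0,0],0],[[0,0,0],[0,0,0],0],[[0,0,0],[0,0,0],0],[[0,0,0],[0,0,0],0]]'

```text
time_s: 7.7
tcp_pos: [0.5319, -0.0604, 0.0043]
ee_rot: [[-0.493, -0.87, 0.002], [-0.87, 0.493, 0.0], [-0.001, -0.001, -1.0]]
wrist_force: [-0.3, -0.0, 0.1]
gripper_width: 0.448
gripper_force: 0.0
```

Emit:
move_arm --series '[[[0,0,0],[0,0,0.002],0],[[0,0,0],[0,0,0],0],[[0,0,0],[0,0,0],0],[[0,0,0],[0,0,0],0]]'

```text
time_s: 8.1
tcp_pos: [0.5314, -0.0604, 0.0027]
ee_rot: [[-0.492, -0.87, -0.0], [-0.87, 0.492, -0.0], [0.0, 0.0, -1.0]]
wrist_force: [-0.1, 1.5, 1.3]
gripper_width: 0.299
gripper_force: 30.0
```

Emit:
move_arm --series '[[[0,0,0],[0,0,-0.06],0],[[0,0,0],[0,0,-0.08],0],[[0,0,0],[0,0,-0.09],0],[[0,0,0],[0,0,-0.09],0],[[0,0,0],[0,0,-0.06],0],[[0,0,0],[0,0,0],0]]'

```text
time_s: 8.7
tcp_pos: [0.5344, -0.0603, 0.1977]
ee_rot: [[-0.492, -0.871, 0.011], [-0.871, 0.492, 0.001], [-0.006, -0.009, -1.0]]
wrist_force: [0.4, 0.4, 0.1]
gripper_width: 0.302
gripper_force: 30.0
```

```bash
cat >> h.py <<'E'
from scipy.spatial.transform import Rotation as Ro
def plan(P,R):
    "remaining turn (units .1 rad, tool axes) and shift (units .5 m, current tool axes; target tool axes)"
    s=r.sense(); R0=np.array(s["ee_rot"]); d=np.asarray(P)-s["tcp_pos"]
    print("t",s["time_s"],"tcp",s["tcp_pos"],"turn",Ro.from_matrix(R0.T@R).as_rotvec()/.1,"shift cur",R0.T@d/.5,"tgt axes",R.T@d/.5,"world",d)
u=np.array([-.0488,-.9988,0]);ez=np.array([0,0,1.]);k=.5**.5
seat=np.array([.5023,.2570,.056])
def RR(x,z): return np.c_[x,np.cross(z,x),z]
Rp=RR(k*(u+ez),k*(u-ez))      # place on slope
Rg=RR(k*(u-ez),k*(-u-ez))     # regrasp along battery axis
E
python3 - <<'E'
from h import *
np.set_printoptions(precision=4,suppress=True)
d=r.capture("wrist");cv2.imwrite("pics/w3.png",cv2.resize(d["img"][180:400,200:440],(480,440))[:,:,::-1])
s=r.sense();R0=s["ee_rot"];t=s["tcp_pos"]
for q in r.cut_out("battery","wrist")[:1]:
    m=q["pixels"];ys,xs=np.nonzero(m);print(q["score"],xs.min(),xs.max(),ys.min(),ys.max())
for e in(.023,-.023):
    for zz in(-.0148,.0027): print(e,zz,[proj(d,t+R0@np.array([e,w,zz])) for w in(-.013,.013)])
T=seat+.006*Rp[:,2]+.0245*Rp[:,0]-.001*Rp[:,2]
print("T",T); plan(T-.08*Rp[:,2],Rp)
print(s["joints"])
E
```

```text
0.85 287 348 254 327
0.023 -0.0148 [array([290.4276, 261.1063]), array([351.6291, 261.3366])]
0.023 0.0027 [array([293.2269, 248.4738]), array([348.6159, 248.673 ])]
-0.023 -0.0148 [array([292.3055, 355.3519]), array([348.852 , 355.6351])]
-0.023 0.0027 [array([294.7448, 335.2676]), array([346.2933, 335.5121])]
T [0.5013 0.2362 0.0698]
t 8.8 tcp [ 0.5312 -0.0603  0.1927] turn [ 1.8264  7.7181 -4.4244] shift cur [-0.5872  0.3953  0.1333] tgt axes [-0.5905  0.0888 -0.4028] world [-0.0272  0.353  -0.0664]
[ 10.8946  14.5523 -14.7076  -0.0022 -60.4299 -40.4049]
```

View pics/w3.png

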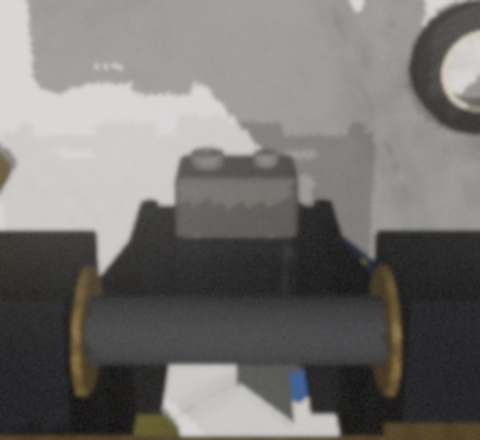

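Emit:
move_arm --series '[[[0,0,0],[-0.0734,0.0494,0],0],[[0,0,0],[-0.0734,0.0494,0],0],[[0,0,0],[-0.0734,0.0494,0],0],[[0,0,0],[-0.0734,0.0494,0],0],[[0,0,0],[-0.0734,0.0494,0],0],[[0,0,0],[-0.0734,0.0494,0],0],[[0,0,0],[-0.0734,0.0494,0],0],[[0,0,0],[-0.0734,0.0494,0],0]]'

```text
time_s: 9.6
tcp_pos: [0.5027, 0.2935, 0.1902]
ee_rot: [[-0.493, -0.87, -0.003], [-0.87, 0.493, -0.003], [0.004, 0.002, -1.0]]
wrist_force: [1.3, 0.2, -1.3]
gripper_width: 0.298
gripper_force: 30.0
```

Emit:
move_arm --series '[[[0.203,0.858,-0.492],[0,0,0],0],[[0.203,0.858,-0.492],[0,0,0],0],[[0.203,0.858,-0.492],[0,0,0],0],[[0.203,0.858,-0.492],[0,0,0],0],[[0.203,0.858,-0.492],[0,0,0],0],[[0.203,0.858,-0.492],[0,0,0],0],[[0.203,0.858,-0.492],[0,0,0],0],[[0.203,0.858,-0.492],[0,0,0],0],[[0.203,0.858,-0.492],[0,0,0],0],[[0,0,0],[0,0,0],0],[[0,0,0],[0,0,0],0]]'

```text
time_s: 10.7
tcp_pos: [0.5036, 0.2922, 0.1907]
ee_rot: [[-0.032, -0.999, -0.037], [-0.705, 0.049, -0.708], [0.709, 0.003, -0.705]]
wrist_force: [0.1, -0.7, -0.6]
gripper_width: 0.301
gripper_force: 30.0
```

```bash
python3 - <<'E'
from h import *
np.set_printoptions(precision=4,suppress=True)
d=r.capture("wrist")
T=seat+.005*Rp[:,2]+.028*Rp[:,0]
plan(T-.04*Rp[:,2],Rp); print(r.sense()["joints"])
for c in("wrist","scene","side"):
    if c!="wrist": d=r.capture(c)
    for t in("block_seat","battery","angle_block"):
      for q in r.pinpoint(t,c)[:2]: print(c,t,round(q["score"],2),q["centre"],onz(d,q["centre"],.056 if t=="block_seat" else 0), proj(d,seat))
E
```

```text
t 10.75 tcp [0.504  0.2921 0.1918] turn [ 0.0133 -0.0088  0.0083] shift cur [-0.0864 -0.0003  0.1717] tgt axes [-0.0863 -0.      0.1717] world [-0.0015 -0.0302 -0.0912]
[ 56.5322  36.5047  -0.2752  21.1391 -93.7327 -65.7887]
wrist battery 0.69 [365.7, 226.4] [ 0.4423  0.1401 -0.    ] [316.9763 315.3005]
scene block_seat 0.94 [217.8, 166.6] [0.5016 0.2631 0.056 ] [219.0368 167.5002]
scene block_seat 0.38 [327.9, 287.0] [ 0.4708 -0.2954  0.056 ] [219.0368 167.5002]
scene battery 0.61 [201.3, 122.2] [0.6136 0.5787 0.    ] [219.0368 167.5002]
scene angle_block 0.82 [225.4, 185.2] [0.5019 0.2356 0.    ] [219.0368 167.5002]
side block_seat 0.54 [277.0, 172.8] [0.5104 0.2524 0.056 ] [274.4664 172.3812]
side block_seat 0.36 [265.0, 210.1] [0.4338 0.0514 0.056 ] [274.4664 172.3812]
side battery 0.66 [268.8, 134.4] [0.5434 0.6179 0.    ] [274.4664 172.3812]
side battery 0.5 [272.3, 236.7] [ 0.4423 -0.017   0.    ] [274.4664 172.3812]
side angle_block 0.84 [276.4, 190.1] [0.5017 0.2295 0.    ] [274.4664 172.3812]
```

Emit:
move_arm --series '[[[0,0,0],[-0.0216,0,0.043],0],[[0,0,0],[-0.0216,0,0.043],0],[[0,0,0],[-0.0216,0,0.043],0],[[0,0,0],[-0.0216,0,0.043],0],[[0,0,0],[0,0,0.02],0],[[0,0,0],[0,0,0.02],0],[[0,0,0],[0,0,0.02],0],[[0,0,0],[0,0,0],0],[[0,0,0],[0,0,0],0]]'

```text
time_s: 12.2
tcp_pos: [0.5019, 0.2411, 0.0807]
ee_rot: [[-0.034, -0.999, -0.034], [-0.706, 0.048, -0.707], [0.707, -0.0, -0.707]]
wrist_force: [-0.5, 1.2, -0.1]
gripper_width: 0.304
gripper_force: 30.0
```

```bash
python3 - <<'E'
from h import *
np.set_printoptions(precision=4,suppress=True)
T=seat+.005*Rp[:,2]+.028*Rp[:,0]
plan(T,Rp); s=r.sense(); print(s["wrist_force"])
d=r.capture("wrist"); a=cv2.resize(d["img"][180:400,200:440],(720,660))[:600].astype(float)
cv2.imwrite("pics/w4.png",np.clip(255*(a/255)**.6,0,255).astype(np.uint8)[:,:,::-1])
E
```

```text
t 12.2 tcp [0.5019 0.2411 0.0807] turn [-0.0067 -0.0034  0.0063] shift cur [-0.0014  0.0008  0.0224] tgt axes [-0.0014  0.0007  0.0224] world [-0.0007 -0.0074 -0.0084]
[-0.4571  1.1608 -0.1367]
```

View pics/w4.png

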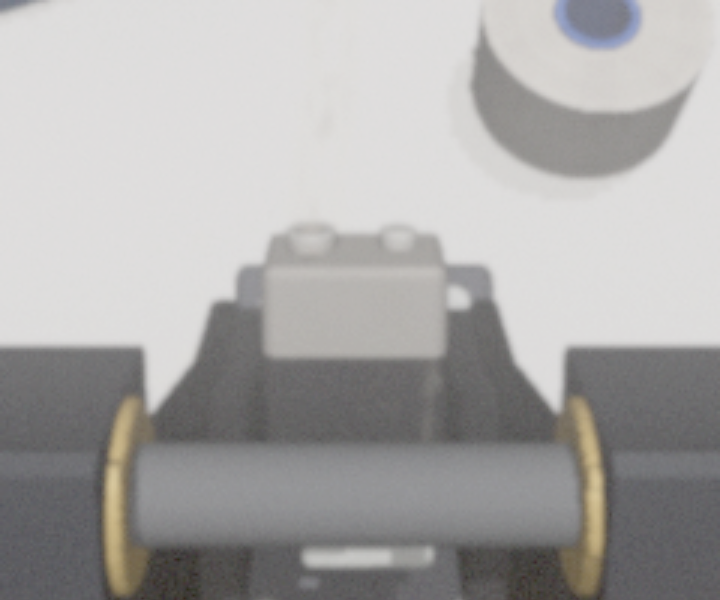

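Emit:
move_arm --series '[[[0,0,0],[0,0.004,0.008],0],[[0,0,0],[0,0,0.006],0],[[0,0,0],[0,0,0.004],0],[[0,0,0],[0,0,0],0],[[0,0,0],[0,0,0],0]]'

```text
time_s: 12.75
tcp_pos: [0.4993, 0.2346, 0.0737]
ee_rot: [[-0.033, -0.999, -0.035], [-0.705, 0.048, -0.707], [0.708, 0.001, -0.706]]
wrist_force: [-0.3, 0.4, -1.1]
gripper_width: 0.301
gripper_force: 30.0
```

Emit:
move_arm --series '[[[0,0,0],[0,0,0.004],0],[[0,0,0],[0,0,0],0],[[0,0,0],[0,0,0],0]]'

```text
time_s: 13.05
tcp_pos: [0.4994, 0.2336, 0.0725]
ee_rot: [[-0.033, -0.999, -0.034], [-0.706, 0.048, -0.707], [0.708, 0.0, -0.707]]
wrist_force: [0.4, 1.8, 1.0]
gripper_width: 0.301
gripper_force: 30.0
```

Emit:
move_arm --series '[[[0,0,0],[0,0,0.003],0],[[0,0,0],[0,0,0],0],[[0,0,0],[0,0,0],0]]'

```text
time_s: 13.35
tcp_pos: [0.4994, 0.2335, 0.0725]
ee_rot: [[-0.033, -0.999, -0.032], [-0.706, 0.047, -0.706], [0.707, -0.001, -0.707]]
wrist_force: [-3.0, 5.1, 4.6]
gripper_width: 0.296
gripper_force: 30.0
```

Emit:
move_arm --series '[[[0,0,0],[-0.003,0,-0.002],0],[[0,0,0],[0,0,0],0],[[0,0,0],[0,0,0],0]]'

```text
time_s: 13.65
tcp_pos: [0.4994, 0.2345, 0.0715]
ee_rot: [[-0.033, -0.999, -0.034], [-0.706, 0.047, -0.707], [0.708, 0.0, -0.706]]
wrist_force: [-1.6, 4.3, 5.6]
gripper_width: 0.302
gripper_force: 30.0
```

Emit:
move_arm --series '[[[0,0,0],[-0.003,0,0],0],[[0,0,0],[0,0,0],0],[[0,0,0],[0,0,0],0]]'

```text
time_s: 13.95
tcp_pos: [0.4996, 0.2352, 0.0708]
ee_rot: [[-0.034, -0.999, -0.034], [-0.705, 0.047, -0.708], [0.708, -0.0, -0.706]]
wrist_force: [-0.2, 2.7, 5.4]
gripper_width: 0.304
gripper_force: 30.0
```

Emit:
move_arm --series '[[[0,0,0],[-0.003,0,0],0],[[0,0,0],[0,0,0],0],[[0,0,0],[0,0,0],0]]'

```text
time_s: 14.25
tcp_pos: [0.4998, 0.2362, 0.0698]
ee_rot: [[-0.034, -0.999, -0.033], [-0.705, 0.047, -0.708], [0.708, -0.0, -0.706]]
wrist_force: [-0.1, 2.9, 5.9]
gripper_width: 0.302
gripper_force: 30.0
```

Emit:
move_arm --series '[[[0,0,0],[-0.003,0,0],0],[[0,0,0],[0,0,0],0],[[0,0,0],[0,0,0],0]]'

```text
time_s: 14.55
tcp_pos: [0.4999, 0.237, 0.069]
ee_rot: [[-0.034, -0.999, -0.033], [-0.704, 0.047, -0.708], [0.709, -0.0, -0.705]]
wrist_force: [-0.5, 2.1, 7.2]
gripper_width: 0.301
gripper_force: 30.0
```

Emit:
move_arm --series '[[[0,0,0],[-0.003,0,0],0],[[0,0,0],[0,0,0],0],[[0,0,0],[0,0,0],0]]'

```text
time_s: 14.85
tcp_pos: [0.4999, 0.237, 0.069]
ee_rot: [[-0.034, -0.999, -0.034], [-0.702, 0.048, -0.71], [0.711, -0.0, -0.703]]
wrist_force: [-0.2, 0.3, 10.4]
gripper_width: 0.299
gripper_force: 30.0
```

Emit:
move_arm --series '[[[0,0,0],[-0.003,0,0],0],[[0,0,0],[0,0,0],0],[[0,0,0],[0,0,0],0]]'

```text
time_s: 15.15
tcp_pos: [0.4999, 0.2371, 0.069]
ee_rot: [[-0.034, -0.999, -0.035], [-0.7, 0.049, -0.712], [0.713, 0.0, -0.701]]
wrist_force: [-0.4, -2.2, 12.7]
gripper_width: 0.303
gripper_force: 30.0
```

Emit:
move_arm --series '[[[0,0,0],[0.006,0,0],0],[[0,0,0],[0,0,0],0.5],[[0,0,0],[0,0,0],0.7],[[0,0,0],[0,0,0],0.7],[[0,0,0],[0,0,0],0.7],[[0,0,0],[0,0,-0.02],0.7],[[0,0,0],[0,0,-0.05],0.7],[[0,0,0],[0,0,-0.08],0.7],[[0,0,0],[0,0,-0.06],0.7],[[0,0,0],[0,0,0],0.7]]'

```text
time_s: 16.15
tcp_pos: [0.5044, 0.3157, 0.1448]
ee_rot: [[-0.035, -0.999, -0.028], [-0.71, 0.044, -0.703], [0.703, -0.005, -0.711]]
wrist_force: [-0.4, 1.6, 0.8]
gripper_width: 0.696
gripper_force: 0.0
```

```bash
python3 - <<'E'
from h import *
np.set_printoptions(precision=4,suppress=True)
d=r.capture("wrist"); a=cv2.resize(d["img"][120:330,200:440],(685,600)).astype(float)
cv2.imwrite("pics/w5.png",np.clip(255*(a/255)**.6,0,255).astype(np.uint8)[:,:,::-1])
# expected battery corners if at seat
s2=np.array([.4999,.2371,.069])-.027*Rp[:,0]-.006*Rp[:,2]; print("seat est",s2)
for e in(0,.046):
  for w in(-.013,.013): print(e,w,(proj(d,s2+e*Rp[:,0]+w*Rp[:,1]-.009*Rp[:,2])-[200,120])*2.855)
for q in r.cut_out("battery","wrist"): ys,xs=np.nonzero(q["pixels"]); print(q["score"],[(v-o)*2.855 for v,o in((xs.min(),200),(xs.max(),200),(ys.min(),120),(ys.max(),120))])
TG=s2+.020*k*(u+ez)  # tcp 20 mm above the plain end, axis centre
plan(TG-.1*Rg[:,2],Rg); print(r.sense()["joints"])
E
```

```text
seat est [0.501  0.2604 0.0542]
0 -0.013 [291.1437 442.1523]
0 0.013 [392.4464 442.4505]
0.046 -0.013 [288.9059 266.9299]
0.046 0.013 [395.3366 267.1198]
0.6 [np.float64(422.54), np.float64(588.13), np.float64(57.1), np.float64(236.965)]
0.56 [np.float64(288.355), np.float64(393.99), np.float64(236.965), np.float64(428.25)]
t 16.25 tcp [0.5026 0.3119 0.1418] turn [  0.0121 -15.7102   0.0118] shift cur [ 0.1888 -0.0016  0.1969] tgt axes [ 0.1968 -0.0019 -0.1888] world [-0.0057 -0.1362 -0.0028]
[ 57.562   40.2826  -0.4782  20.4731 -90.2319 -67.913 ]
```

View pics/w5.png

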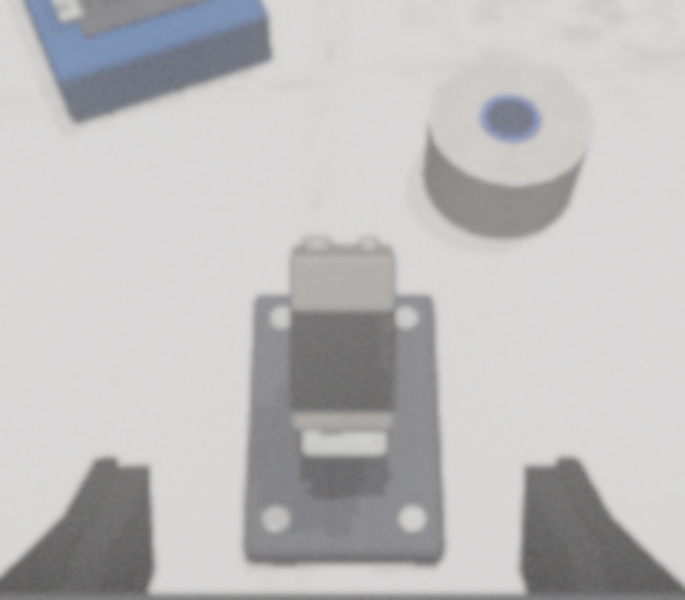

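Emit:
move_arm --series '[[[0,0,0],[0.07,0,0.0265],0.7],[[0,0,0],[0.07,0,0.0265],0.7],[[0,0,0],[0.07,0,0.0265],0.7],[[0,0,0],[0.07,0,0.0265],0.7],[[0,-1,0],[0,0,0],0.7],[[0,-1,0],[0,0,0],0.7],[[0,-1,0],[0,0,0],0.7],[[0,-1,0],[0,0,0],0.7],[[0,-1,0],[0,0,0],0.7],[[0,-1,0],[0,0,0],0.7],[[0,-1,0],[0,0,0],0.7],[[0,-1,0],[0,0,0],0.7]]'

```text
time_s: 17.45
tcp_pos: [0.4953, 0.174, 0.2026]
ee_rot: [[-0.049, -0.999, -0.002], [-0.999, 0.049, 0.016], [-0.016, 0.003, -1.0]]
wrist_force: [-0.5, -0.2, 0.7]
gripper_width: 0.701
gripper_force: 0.0
```

Emit:
move_arm --series '[[[0,-1,0],[0,0,0],0.7],[[0,-1,0],[0,0,0],0.7],[[0,-1,0],[0,0,0],0.7],[[0,-1,0],[0,0,0],0.7],[[0,-1,0],[0,0,0],0.7],[[0,-1,0],[0,0,0],0.7],[[0,-1,0],[0,0,0],0.7],[[0,-0.71,0],[0,0,0],0.7],[[0,0,0],[0,0,0],0.7],[[0,0,0],[0,0,0],0.7]]'

```text
time_s: 18.45
tcp_pos: [0.496, 0.1742, 0.2026]
ee_rot: [[-0.038, -0.999, 0.033], [-0.708, 0.05, 0.704], [-0.705, 0.003, -0.709]]
wrist_force: [-0.3, -0.3, 0.4]
gripper_width: 0.703
gripper_force: 0.0
```

```bash
cat >> h.py <<'E'
B=np.array([.5009,.2580,.0567]); ax=k*(u+ez); TG=B+.020*ax
E
python3 - <<'E'
from h import *
np.set_printoptions(precision=4,suppress=True)
plan(TG-.06*Rg[:,2],Rg); print(r.sense()["joints"])
d=r.capture("wrist"); a=cv2.resize(d["img"],(640,480)).astype(float)
cv2.imwrite("pics/w6.png",np.clip(255*(a/255)**.6,0,255).astype(np.uint8)[:,:,::-1])
print([proj(d,B+.046*ax+ w*Rg[:,1]+t*Rg[:,0]) for w in(-.013,.013) for t in (-.009,.009)])
for q in r.cut_out("battery","wrist"): ys,xs=np.nonzero(q["pixels"]); print(q["score"],xs.min(),xs.max(),ys.min(),ys.max())
E
```

```text
t 18.45 tcp [0.496  0.1742 0.2026] turn [ 0.016  -0.0287 -0.0298] shift cur [ 0.0871 -0.0022  0.1653] tgt axes [ 0.0876 -0.0016  0.165 ] world [ 0.0021  0.0273 -0.0893]
[  7.3829  14.7993  -9.932  -49.5158 -65.8942  11.2754]
[array([298.3699, 189.3649]), array([297.9722, 164.7558]), array([333.3481, 189.2935]), array([333.5937, 164.6864])]
0.57 298 333 163 189
0.36 277 354 59 165
```

Emit:
move_arm --series '[[[0,0,0],[0.022,-0.0005,0.041],0.7],[[0,0,0],[0.022,-0.0005,0.041],0.7],[[0,0,0],[0.022,-0.0005,0.041],0.7],[[0,0,0],[0.0216,0,0.042],0.7],[[0,0,0],[0,0,0.03],0.7],[[0,0,0],[0,0,0.03],0.7],[[0,0,0],[0,0,0.02],0.7],[[0,0,0],[0,0,0],0.7],[[0,0,0],[0,0,0],0.7]]'

```text
time_s: 19.45
tcp_pos: [0.5, 0.2308, 0.0864]
ee_rot: [[-0.033, -0.999, 0.033], [-0.707, 0.047, 0.706], [-0.706, -0.0, -0.708]]
wrist_force: [-0.5, -0.5, -0.4]
gripper_width: 0.704
gripper_force: 0.0
```

```bash
python3 - <<'E'
from h import *
np.set_printoptions(precision=4,suppress=True)
plan(TG,Rg); print(r.sense()["wrist_force"])
d=r.capture("wrist")
print([proj(d,B+.046*ax+ w*Rg[:,1]+t*Rg[:,0]) for w in(-.013,.013) for t in (-.009,.009)])
for q in r.cut_out("battery","wrist"): ys,xs=np.nonzero(q["pixels"]); print(q["score"],xs.min(),xs.max(),ys.min(),ys.max())
E
```

```text
t 19.45 tcp [0.5    0.2308 0.0864] turn [ 0.0103 -0.0112  0.0135] shift cur [0.0034 0.0008 0.0405] tgt axes [0.0035 0.0009 0.0405] world [ 0.0002  0.0131 -0.0155]
[-0.4672 -0.5228 -0.4261]
[array([290.0166, 319.7993]), array([289.2859, 283.7494]), array([346.1952, 319.8884]), array([347.1529, 283.8524])]
0.89 290 348 258 320
```

Emit:
move_arm --series '[[[0,0,0],[0.0034,0.0008,0.02],0.7],[[0,0,0],[0,0,0.02],0.6],[[0,0,0],[0,0,0],0.4],[[0,0,0],[0,0,0],0.3],[[0,0,0],[0,0,0],0],[[0,0,0],[0,0,0],0],[[0,0,0],[0,0,0],0],[[0,0,0],[0,0,0],0],[[0,0,0],[0,0,0],0]]'

```text
time_s: 20.45
tcp_pos: [0.5001, 0.2433, 0.0707]
ee_rot: [[-0.034, -0.999, 0.034], [-0.707, 0.048, 0.706], [-0.706, 0.0, -0.708]]
wrist_force: [-0.2, -1.0, 0.6]
gripper_width: 0.3
gripper_force: 30.0
```

Emit:
move_arm --series '[[[0,0,0],[-0.02,0,0],0],[[0,0,0],[-0.05,0,-0.02],0],[[0,0,0],[-0.05,0,-0.06],0],[[0,0,0],[-0.05,0,-0.06],0],[[0,0.98,0],[-0.01,0,-0.03],0],[[0,0.98,0],[0,0,0],0],[[0,0.98,0],[0,0,0],0],[[0,0.98,0],[0,0,0],0],[[0,0.98,0],[0,0,0],0],[[0,0.98,0],[0,0,0],0],[[0,0.98,0],[0,0,0],0],[[0,0.98,0],[0,0,0],0]]'

```text
time_s: 21.65
tcp_pos: [0.4997, 0.2479, 0.1952]
ee_rot: [[-0.048, -0.999, 0.0], [-0.999, 0.048, -0.002], [0.002, -0.0, -1.0]]
wrist_force: [0.6, -0.4, -1.5]
gripper_width: 0.306
gripper_force: 30.0
```

```bash
python3 - <<'E'
from h import *
np.set_printoptions(precision=4,suppress=True)
a=np.radians(-164);x=np.array([np.cos(a),np.sin(a),0]);R=RR(x,-ez)
plan([.505,-.26,.23],R); print(r.sense()["joints"])
E
```

```text
t 21.65 tcp [0.4997 0.2479 0.1952] turn [-0.0162 -0.0195 12.4359] shift cur [ 1.0143 -0.0592 -0.0672] tgt axes [ 0.2698 -0.9793 -0.0696] world [ 0.0053 -0.5079  0.0348]
[ 43.0883  16.799  -11.5113   0.115  -61.7803 -45.8903]
```

Emit:
move_arm --series '[[[0,0,0],[0.0845,-0.005,-0.011],0],[[0,0,0],[0.0845,-0.005,-0.011],0],[[0,0,0],[0.0845,-0.005,-0.011],0],[[0,0,0],[0.0845,-0.005,-0.011],0],[[0,0,0],[0.0845,-0.005,-0.011],0],[[0,0,0],[0.0845,-0.005,-0.011],0],[[0,0,0],[0.0845,-0.005,-0.011],0],[[0,0,0],[0.0845,-0.005,-0.011],0],[[0,0,0],[0.0845,-0.005,-0.011],0],[[0,0,0],[0.0845,-0.005,-0.011],0],[[0,0,0],[0.0845,-0.005,-0.011],0],[[0,0,0],[0.0845,-0.005,-0.011],0]]'

```text
time_s: 22.85
tcp_pos: [0.5057, -0.2617, 0.2607]
ee_rot: [[-0.048, -0.999, -0.0], [-0.999, 0.048, 0.001], [-0.001, 0.0, -1.0]]
wrist_force: [1.2, 0.3, -0.5]
gripper_width: 0.303
gripper_force: 30.0
```

Emit:
move_arm --series '[[[0,0,1],[0,0,0],0],[[0,0,1],[0,0,0],0],[[0,0,1],[0,0,0],0],[[0,0,1],[0,0,0],0],[[0,0,1],[0,0,0],0],[[0,0,1],[0,0,0],0],[[0,0,1],[0,0,0],0],[[0,0,1],[0,0,0],0],[[0,0,1],[0,0,0],0],[[0,0,1],[0,0,0],0],[[0,0,1],[0,0,0],0],[[0,0,1],[0,0,0],0]]'

```text
time_s: 24.05
tcp_pos: [0.5059, -0.26, 0.2603]
ee_rot: [[-0.95, -0.313, -0.001], [-0.313, 0.95, 0.001], [0.0, 0.001, -1.0]]
wrist_force: [0.3, -0.2, -0.5]
gripper_width: 0.304
gripper_force: 30.0
```

```bash
python3 - <<'E'
from h import *
np.set_printoptions(precision=4,suppress=True)
s=r.sense();print(s["time_s"],s["tcp_pos"],s["ee_rot"],s["joints"])
d=r.capture("wrist");np.save("w7.npy",d,allow_pickle=True)
cv2.imwrite("pics/w7.png",d["img"][:,:,::-1])
for t,z in(("test_stand",0),("cup_floor",.062)):
  for q in r.pinpoint(t,"wrist"): print(t,q["score"],q["centre"],onz(d,q["centre"],z))
E
```

```text
24.05 [ 0.5059 -0.26    0.2603] [[-0.9498 -0.313  -0.0005]
 [-0.313   0.9498  0.0011]
 [ 0.0001  0.0012 -1.    ]] [-10.9121  15.1871  -4.0329  -0.0622 -70.8207 -60.8297]
test_stand 0.95 [310.5, 196.2] [ 0.5038 -0.2686  0.    ]
test_stand 0.81 [542.1, 326.2] [0.5691 0.059  0.    ]
test_stand 0.68 [38.4, 99.5] [ 0.4961 -0.5729  0.    ]
cup_floor 0.79 [0.0, 97.5] [ 0.4958 -0.5635  0.062 ]
cup_floor 0.68 [312.3, 206.6] [ 0.5024 -0.2661  0.062 ]
```

View pics/w7.png

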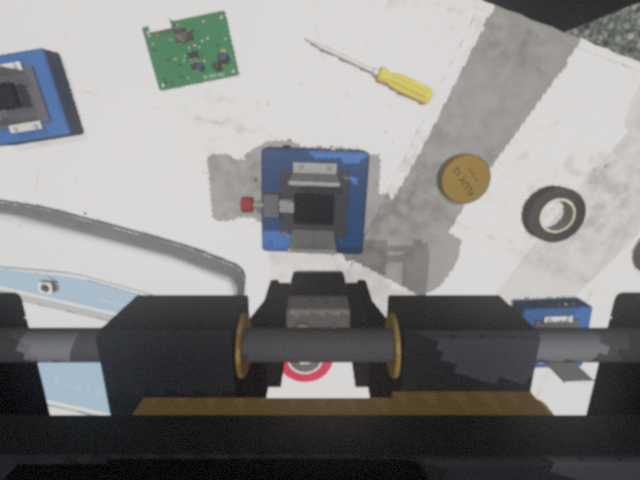

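```bash
python3 - <<'E'
from h import *
np.set_printoptions(precision=4,suppress=True)
d=np.load("w7.npy",allow_pickle=True).item()
a=cv2.resize(d["img"][130:270,225:385],(686,600),interpolation=cv2.INTER_CUBIC).astype(float)
cv2.imwrite("pics/w7c.png",np.clip(255*(a/255)**.6,0,255).astype(np.uint8)[:,:,::-1])
im=d["img"].astype(int); m=((im[...,2]-im[...,0]>35)).astype(np.uint8); m[:130]=0;m[270:]=0;m[:,:225]=0;m[:,385:]=0
n,l,st,ce=cv2.connectedComponentsWithStats(m); b=(l==1+np.argmax(st[1:,4]))
h=hull(d,b,.036); h=cv2.convexHull((h*1000).astype(np.float32)); print(cv2.minAreaRect(h))
E
```

```text
((501.8350830078125, -264.9710693359375), (105.93255615234375, 105.63689422607422), 16.086511611938477)
```

View pics/w7c.png

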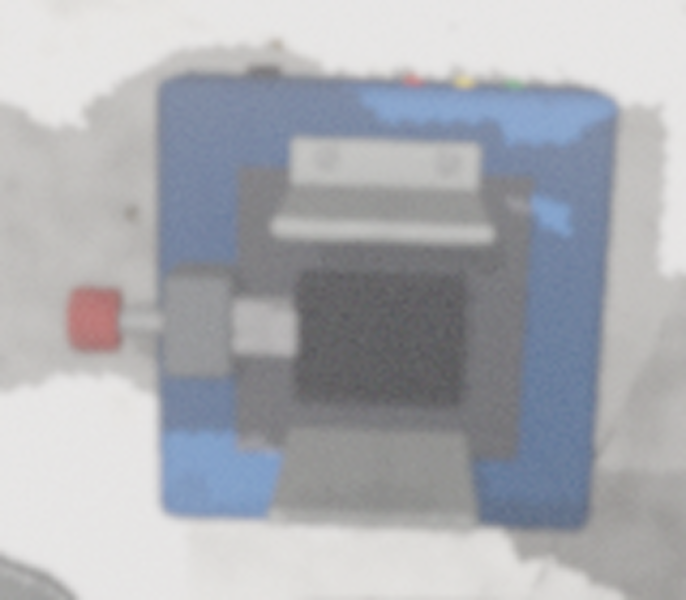

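```bash
python3 - <<'E'
from h import *
np.set_printoptions(precision=4,suppress=True)
d=np.load("w7.npy",allow_pickle=True).item()
c=[onz(d,np.array(p)/4.2875+[225,130],.068) for p in((300,270),(465,270),(465,403),(297,403))]
print(np.array(c),np.mean(c,0),[np.hypot(*(c[i]-c[i-1])[:2]) for i in range(4)])
a=np.radians(-163.9);x=np.array([np.cos(a),np.sin(a),0]);R=RR(x,-ez)
plan([.502,-.2655,.062+.02+.03],R)
s=r.sense();t,R0=s["tcp_pos"],s["ee_rot"]
for q in r.cut_out("battery","wrist")[:2]:
    ys,xs=np.nonzero(q["pixels"]); print(q["score"],xs.min(),xs.max(),ys.min(),ys.max())
print([proj(d,t+R0@np.array([e,w,-.026])) for e in(-.00875,.00875) for w in(-.013,.013)],[proj(d,t+R0@np.array([.00875,w,.02])) for w in(-.013,.013)])
E
```

```text
[[ 0.4939 -0.2861  0.068 ]
 [ 0.4825 -0.2514  0.068 ]
 [ 0.5111 -0.2415  0.068 ]
 [ 0.5231 -0.2777  0.068 ]] [ 0.5027 -0.2642  0.068 ] [np.float64(0.030323094037245164), np.float64(0.036507388824228215), np.float64(0.030304403624161813), np.float64(0.038066959926166176)]
t 24.2 tcp [ 0.506  -0.2602  0.2602] turn [ 0.0099 -0.003   0.4374] shift cur [ 0.0108 -0.0078  0.2964] tgt axes [ 0.0106 -0.008   0.2964] world [-0.004  -0.0053 -0.1482]
0.88 286 349 270 328
0.56 283 330 363 381
[array([284.9473, 347.207 ]), array([347.7912, 346.9216]), array([283.6369, 308.8466]), array([348.5547, 308.5406])] [array([291.3565, 268.0839]), array([341.5725, 267.838 ])]
```

Emit:
move_arm --series '[[[0,0,0.44],[0.01,-0.007,0],0],[[0,0,0],[0,0,0.05],0],[[0,0,0],[0,0,0.08],0],[[0,0,0],[0,0,0.08],0],[[0,0,0],[0,0,0.05],0],[[0,0,0],[0,0,0.026],0],[[0,0,0],[0,0,0],0],[[0,0,0],[0,0,0],0]]'

```text
time_s: 25.05
tcp_pos: [0.5032, -0.2659, 0.1183]
ee_rot: [[-0.961, -0.276, 0.001], [-0.276, 0.961, -0.001], [-0.001, -0.001, -1.0]]
wrist_force: [0.0, -0.0, -0.6]
gripper_width: 0.304
gripper_force: 30.0
```

```bash
python3 - <<'E'
from h import *
np.set_printoptions(precision=4,suppress=True)
a=np.radians(-163.9);x=np.array([np.cos(a),np.sin(a),0]);R=RR(x,-ez)
plan([.5023,-.265,.062+.02+.008],R);print(r.sense()["wrist_force"])
d=r.capture("wrist")
for t,z in(("test_stand",0),("cup_floor",.062)):
  for q in r.pinpoint(t,"wrist"): print(t,q["score"],q["centre"],onz(d,q["centre"],z))
im=d["img"].astype(int); m=(im[...,2]-im[...,0]>35)
s=np.array([.5023,-.265,.036]); X=-R[:,0];Y=-R[:,1]
ys,xs=np.nonzero(m); print("blue",xs.min(),xs.max(),ys.min(),ys.max())
print("pred corners",[proj(d,s+i*.055*R[:,0]+j*.055*R[:,1]) for i in(-1,1) for j in(-1,1)])
# red knob
rk=(im[...,0]-im[...,2]>50)&(im[...,0]-im[...,1]>50); n,l,st,ce=cv2.connectedComponentsWithStats(rk.astype(np.uint8))
print([ (st[i],ce[i]) for i in range(1,n) if st[i,4]>60])
for sg in(1,-1): print(proj(d,s+[0,0,.015]-sg*R[:,1]*.066))
E
```

```text
t 25.05 tcp [ 0.5032 -0.2659  0.1183] turn [-0.0088  0.0091 -0.012 ] shift cur [0.0013 0.0024 0.0566] tgt axes [0.0013 0.0023 0.0566] world [-0.0009  0.0009 -0.0283]
[ 0.0485 -0.0085 -0.6039]
test_stand 0.95 [317.2, 236.9] [ 0.5059 -0.2654  0.    ]
test_stand 0.28 [318.2, 286.4] [ 0.5457 -0.2531  0.    ]
cup_floor 0.61 [321.3, 262.7] [ 0.5039 -0.2631  0.062 ]
blue 130 401 42 316
pred corners [array([243.0453, 319.1697]), array([394.9459, 319.2445]), array([233.3226, 164.9352]), array([404.9672, 164.9276])]
[(array([206, 247,  17,  20, 320], dtype=int32), array([214.1281, 256.4156]))]
[216.6917 253.7659]
[421.571  253.8202]
```

```bash
python3 - <<'E'
from h import *
np.set_printoptions(precision=4,suppress=True)
a=np.radians(-163.9);x=np.array([np.cos(a),np.sin(a),0]);R=RR(x,-ez)
d=r.capture("wrist"); im=d["img"].astype(int); b=(im[...,2]-im[...,0])
s0=np.array([.5023,-.265,.036])
def loc(p): return (R.T@(onz(d,p,.036)-s0))[:2]*1000
for row in(180,190,200,215,225): 
    xs=np.nonzero(b[row,200:430]>25)[0]+200; print(row,xs.min(),xs.max(),loc((xs.min()-.5,row)),loc((xs.max()+.5,row)))
for col in(260,280,300,340,360,380):
    ys=np.nonzero(b[140:330,col]>25)[0]+140; print(col,ys.min(),ys.max(),loc((col,ys.min()-.5)),loc((col,ys.max()+.5)))
g=cv2.cvtColor(d["img"],cv2.COLOR_RGB2GRAY)
print(g[236:262:3,270:370:4]); print("cup rim pred",[proj(d,s0+[0,0,.032]+i*.0115*R[:,0]+j*.016*R[:,1]) for i in(1,) for j in(-1,1)])
for q in r.cut_out("battery","wrist")[:2]:
    ys,xs=np.nonzero(q["pixels"]); print(q["score"],xs.min(),xs.max(),ys.min(),ys.max())
s=r.sense();t,R0=s["tcp_pos"],s["ee_rot"];print([proj(d,t+R0@np.array([.00875,w,.02])) for w in(-.013,.013)])
E
```

```text
180 237 401 [ 45.1536 -53.6524] [45.0987 53.4996]
190 238 400 [ 38.6339 -53.4049] [38.5839 53.2563]
200 238 399 [ 32.0141 -53.8136] [31.9689 53.0093]
215 239 398 [ 21.891  -53.7708] [21.8531 52.9648]
225 240 398 [ 15.0098 -53.5175] [14.9768 53.3825]
260 168 305 [ 53.1567 -38.0246] [-44.5789 -42.3836]
280 168 198 [ 53.1494 -25.1528] [ 33.0015 -25.7447]
300 167 186 [ 53.7764 -12.2743] [ 40.9072 -12.4565]
340 167 186 [53.7617 13.4387] [40.8946 13.648 ]
360 167 197 [53.7543 26.2919] [33.6435 26.9248]
380 166 310 [54.3801 39.1132] [-48.5353  43.9174]
[[ 70  79 116 121 119 128 125 125 124 125 122 115 115 112 111 114 109 107
  110  99  99 104 103  92  69]
 [ 64  68  71  71  70  40  35  37  38  43  38  33  36  42  39  37  40  41
   40  38  51  68  66  68  72]
 [ 59  73  75  70  64  41  38  36  37  38  37  37  40  38  39  35  40  38
   37  42  44  64  69  69  68]
 [ 68  69  67  72  64  38  42  40  34  38  35  43  40  34  38  40  40  40
   34  44  37  62  70  66  69]
 [106 106 104 114  98  40  39  43  36  35  41  40  39  33  33  32  42  36
   35  37  42  67  64  65  66]
 [140 117 122  92  84  40  34  38  35  39  33  38  36  42  32  37  38  37
   34  31  38  66  67  66  65]
 [136 116 111 110 100  38  29  32  35  32  35  36  34  35  39  36  35  35
   34  35  39  69  64  66  68]
 [130 112 113 116 107  32  38  31  33  34  32  30  37  41  32  38  31  36
   31  34  44  60  61  65  65]
 [116 118 115 115 110  33  35  28  29  33  29  37  37  33  31  38  32  36
   34  30  37  49  51  52  53]]
cup rim pred [array([292.2181, 244.0427]), array([346.1385, 244.0315])]
0.58 286 349 271 327
0.5 624 639 220 275
[array([292.487 , 267.0694]), array([342.6272, 267.1504])]
```

Emit:
move_arm --series '[[[0,0,0],[0.0027,0.0015,0.02],0],[[0,0,0],[0,0,0.02],0],[[0,0,0],[0,0,0.017],0],[[0,0,0],[0,0,0],0],[[0,0,0],[0,0,0],0]]'

```text
time_s: 25.8
tcp_pos: [0.5004, -0.2652, 0.088]
ee_rot: [[-0.961, -0.275, -0.002], [-0.275, 0.961, 0.001], [0.002, 0.001, -1.0]]
wrist_force: [-0.8, 0.2, 0.5]
gripper_width: 0.299
gripper_force: 30.0
```

Emit:
move_arm --series '[[[0,0,0],[0,0,0.005],0],[[0,0,0],[0,0,0.003],0],[[0,0,0],[0,0,0],0],[[0,0,0],[0,0,0],0]]'

```text
time_s: 26.2
tcp_pos: [0.5006, -0.2653, 0.0846]
ee_rot: [[-0.961, -0.275, -0.001], [-0.275, 0.961, 0.0], [0.001, 0.001, -1.0]]
wrist_force: [-0.6, 0.7, 0.1]
gripper_width: 0.303
gripper_force: 30.0
```

Emit:
move_arm --series '[[[0,0,0],[-0.001,0,0.004],0],[[0,0,0],[0,0,0.003],0],[[0,0,0],[0,0,0],0],[[0,0,0],[0,0,0],0]]'

```text
time_s: 26.6
tcp_pos: [0.5013, -0.2652, 0.0816]
ee_rot: [[-0.961, -0.275, -0.0], [-0.275, 0.961, 0.0], [0.0, 0.0, -1.0]]
wrist_force: [-1.8, 0.3, 4.6]
gripper_width: 0.298
gripper_force: 30.0
```

```bash
python3 - <<'E'
from h import *
np.set_printoptions(precision=4,suppress=True)
D={c:r.capture(c) for c in("wrist","scene","side")}
s=r.sense();t,R0=s["tcp_pos"],s["ee_rot"];print(t,s["wrist_force"])
for c,d in D.items():
  for nm in("battery","cup_floor"):
    print(c,nm,[(round(q["score"],2),q["centre"]) for q in r.pinpoint(nm,c)[:3]])
  print("pred",proj(d,t+[0,0,-.02]),proj(d,[.5023,-.265,.062]))
E
```

```text
[ 0.5014 -0.2652  0.0816] [-0.25   -0.0101  5.3734]
wrist battery [(0.58, [319.1, 284.3])]
wrist cup_floor []
pred [317.0218 283.7291] [316.9664 285.7862]
scene battery [(0.65, [327.9, 273.4]), (0.37, [280.3, 313.9])]
scene cup_floor [(0.6, [417.6, 367.2]), (0.59, [223.8, 186.3]), (0.57, [273.3, 195.5])]
pred [329.6777 271.5564] [329.913  271.1903]
side battery [(0.57, [307.7, 273.9])]
side cup_floor [(0.49, [337.3, 367.0]), (0.39, [310.4, 272.2])]
pred [308.393  272.6723] [308.7045 272.4421]
```

Emit:
move_arm --series '[[[0,0,0],[0,0,0.006],0],[[0,0,0],[0,0,0.006],0],[[0,0,0],[0,0,0],0],[[0,0,0],[0,0,0],0]]'

```text
time_s: 27.45
tcp_pos: [0.5015, -0.2653, 0.0752]
ee_rot: [[-0.961, -0.275, -0.0], [-0.275, 0.961, 0.0], [0.0, 0.0, -1.0]]
wrist_force: [-0.7, -0.5, 3.9]
gripper_width: 0.303
gripper_force: 30.0
```

Emit:
move_arm --series '[[[0,0,0],[0,0,0.006],0],[[0,0,0],[0,0,0.006],0],[[0,0,0],[0,0,0],0],[[0,0,0],[0,0,0],0]]'

```text
time_s: 27.85
tcp_pos: [0.5015, -0.2653, 0.0694]
ee_rot: [[-0.961, -0.275, -0.0], [-0.275, 0.961, 0.0], [0.0, 0.0, -1.0]]
wrist_force: [-1.3, 0.1, 5.2]
gripper_width: 0.302
gripper_force: 30.0
```

Emit:
move_arm --series '[[[0,0,0],[0,0,0.004],0],[[0,0,0],[0,0,0.002],0],[[0,0,0],[0,0,0],0],[[0,0,0],[0,0,0],0]]'

```text
time_s: 28.25
tcp_pos: [0.5015, -0.2653, 0.0688]
ee_rot: [[-0.961, -0.276, 0.0], [-0.276, 0.961, -0.001], [-0.0, -0.001, -1.0]]
wrist_force: [-3.9, 4.2, 17.3]
gripper_width: 0.303
gripper_force: 30.0
```

Emit:
move_arm --series '[[[0,0,0],[0,0,-0.006],0],[[0,0,0],[0,0,-0.004],0],[[0,0,0],[0,0,0],0],[[0,0,0],[0,0,0],0]]'

```text
time_s: 28.65
tcp_pos: [0.5015, -0.2653, 0.0715]
ee_rot: [[-0.961, -0.275, 0.0], [-0.275, 0.961, -0.0], [-0.0, -0.0, -1.0]]
wrist_force: [-0.2, 0.9, 4.5]
gripper_width: 0.301
gripper_force: 30.0
```

Force is falling; raise a little more to see whether the latch carries the cup.

Emit:
move_arm --series '[[[0,0,0],[0,0,-0.003],0],[[0,0,0],[0,0,0],0],[[0,0,0],[0,0,0],0],[[0,0,0],[0,0,0],0]]'

```text
time_s: 29.05
tcp_pos: [0.5013, -0.2651, 0.0725]
ee_rot: [[-0.961, -0.275, -0.001], [-0.275, 0.961, 0.0], [0.001, 0.001, -1.0]]
wrist_force: [-0.0, 0.4, 3.3]
gripper_width: 0.304
gripper_force: 30.0
```

Emit:
move_arm --series '[[[0,0,0],[0,0,-0.003],0],[[0,0,0],[0,0,0],0],[[0,0,0],[0,0,0],0],[[0,0,0],[0,0,0],0]]'

```text
time_s: 29.45
tcp_pos: [0.5007, -0.265, 0.0736]
ee_rot: [[-0.961, -0.275, -0.002], [-0.275, 0.961, 0.001], [0.002, 0.001, -1.0]]
wrist_force: [0.2, 0.9, -0.3]
gripper_width: 0.302
gripper_force: 30.0
```

Emit:
move_arm --series '[[[0,0,0],[0,0,0.003],0],[[0,0,0],[0,0,0],0],[[0,0,0],[0,0,0],0.4],[[0,0,0],[0,0,0],0.55],[[0,0,0],[0,0,0],0.55],[[0,0,0],[0,0,0],0.55],[[0,0,0],[0,0,-0.03],0.55],[[0,0,0],[0,0,-0.06],0.55],[[0,0,0],[0,0,-0.08],0.55],[[0,0,0],[0,0,-0.08],0.55],[[0,0,0],[0,0,-0.05],0.55],[[0,0,0],[0,0,0],0.55]]'

```text
time_s: 30.65
tcp_pos: [0.5034, -0.266, 0.2273]
ee_rot: [[-0.961, -0.276, 0.008], [-0.276, 0.961, -0.003], [-0.007, -0.005, -1.0]]
wrist_force: [0.1, -0.7, 0.2]
gripper_width: 0.551
gripper_force: 0.0
```

```bash
python3 - <<'E'
from h import *
np.set_printoptions(precision=1,suppress=True)
a=np.radians(16.1);X=np.array([np.cos(a),np.sin(a),0]);Y=np.array([-X[1],X[0],0])
for c in("wrist","scene","side"):
  d=r.capture(c)
  qs=r.cut_out("battery",c); print(c,[(q["score"],(np.nonzero(q["pixels"])[1].min(),np.nonzero(q["pixels"])[1].max(),np.nonzero(q["pixels"])[0].min(),np.nonzero(q["pixels"])[0].max())) for q in qs[:2]],[(q["score"],q["centre"]) for q in r.pinpoint("cup_floor",c)[:2]])
  for zb in(.0515,.062):
    P=proj(d,[np.array([.5023,-.265,zb])+i*.00875*X+j*.01325*Y+[0,0,h] for i in(-1,1) for j in(-1,1) for h in(0.0,.046)]); print(zb,"all",P.min(0),P.max(0),"top",P[1::2].min(0),P[1::2].max(0))
  if c=="wrist":
    g=cv2.cvtColor(d["img"],cv2.COLOR_RGB2GRAY); P=P.astype(int); print(g[P[:,1].min()-8:P[:,1].max()+8:2,P[:,0].min()-10:P[:,0].max()+10:4])
E
```

```text
wrist [(0.74, (np.int64(377), np.int64(399), np.int64(378), np.int64(397))), (0.63, (np.int64(303), np.int64(336), np.int64(206), np.int64(237)))] [(0.7, [320.9, 218.1]), (0.67, [598.2, 356.6])]
0.0515 all [303.1 205.5] [336.4 238.2] top [303.1 217.1] [336.4 238.2]
0.062 all [302.6 207.9] [337.  242.1] top [302.6 220.3] [337.  242.1]
[[ 76  74  77  62  60  63  57  62  62  63  64  64  63  68]
 [ 74  77  55  51  50  51  48  50  48  45  48  54  55  74]
 [ 77  79  48  54  52  50  50  49  53  47  47  51  57  73]
 [ 76  70  54  55  59  55  56  54  57  52  55  48  50  71]
 [ 75  77  51  52  54  51  50  54  49  54  49  49  54  74]
 [ 83  85  54  46  51  45  46  47  48  46  47  49  47  71]
 [121 122  60  52  54  49  52  50  49  50  49  47  52  71]
 [137 128  61  56  68  66  66  66  64  63  68  53  50  75]
 [134 127  62  61  82  82  80  79  80  82  78  60  54  70]
 [130 130  68  68 103 100 100 101  99  99  99  81  50  74]
 [135 131  66  78 117 114 114 115 114 115 114  92  53  74]
 [137 124  61  81 117 110 113 113 116 116 115  92  50  73]
 [126  93  52  83 115 113 113 116 113 109 113  94  53  6
[... 743 characters left out ...]
4 101  99  97  93 102  71]]
scene [(0.65, (np.int64(263), np.int64(281), np.int64(253), np.int64(272))), (0.51, (np.int64(323), np.int64(335), np.int64(259), np.int64(276)))] [(0.42, [422.1, 366.1]), (0.41, [328.4, 271.5])]
0.0515 all [323.4 257.2] [336.7 278.6] top [323.4 257.2] [336.7 266.7]
0.062 all [323.4 254.3] [336.8 276. ] top [323.4 254.3] [336.8 263.9]
side [(0.59, (np.int64(358), np.int64(381), np.int64(253), np.int64(273))), (0.52, (np.int64(304), np.int64(315), np.int64(260), np.int64(277)))] [(0.61, [311.1, 275.8]), (0.59, [309.6, 288.4])]
0.0515 all [303.5 259.1] [313.9 279.2] top [303.5 259.1] [313.9 267. ]
0.062 all [303.5 256.3] [313.9 276.4] top [303.5 256.3] [313.9 264.2]
```

```bash
python3 -c "
from station import r
print(r.finish_job())"
```

```text
the job is handed in; nothing more can be done
None
```

The job is handed in, with no verdict returned: the battery rested on the slope and was let go, then went upright into the test stand's cup, and force and camera readings show the cup latched down; I viewed 11 pictures, one over the limit of 10.

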